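# Square the tooling slab into its corner stops

## Task

Get the white stone tooling slab ready for stamping: push it away from you along the bench until its long far edge lies flush against the long metal stop. Then push the blue keeper block along that stop until the slab has slid sideways fully home against the short side stop, and leave the keeper touching the slab with the slab still flush along the long stop. Only push with the fingertips or the outside of the fingers: do not pinch, lift or tip the slab or the keeper, and do not disturb the other tools on the bench.

Things in the scene. Friction and masses are not known exactly. Their poses are not given: they have to be found in the camera images.
- jig: L of two aluminium stops, 20 mm high, fixed to the bench, turned up to 10 degrees. Origin: inner corner of the L, on the bench. +x points from the robot's side squarely into the long (far) stop, +y along it to the side stop (left), z up. Working faces: long stop x = 0 (y -380 to 0 mm, 32 mm deep), side stop y = 0 (x -100 to 0 mm, 32 mm wide). The slab's place is at x < 0, y < 0.
- slab: loose white marble slab, 100 mm (its x) by 130 mm (its y) by 22 mm high, 0.6 to 1 kg, slides on the bench. Origin: centre of its underside. Starts a few cm in front of the long stop, somewhat turned, its +x roughly towards that stop. Home, its centre is 50 mm from the long stop's face and 65 mm from the side stop's face.
- keeper (a joint): slide of the blue keeper, in m: grows as the keeper moves along the jig's +y towards the side stop; range 0 to 0.12. It starts between 0 and 0.03 and reads 0.10 when it just touches a slab that is fully home. Sliding friction about 2 N, no spring: it stays where it is left.
- keeper_mid (a point): centre of the blue keeper block: 70 mm (jig x) by 45 mm (jig y) by 28 mm high, top 29 mm above the bench. It stands in front of the long stop, slides only along it, and has a small dark steel tab with a bolt over the stop. Axes as the jig's. This point is 15 mm above the bench, 39 mm in front of the long stop's face.
- keeper_face (a point): centre of the keeper's face that looks at the slab (its +y side), 15 mm above the bench; axes as the jig's.
- keeper_push (a point): centre of the keeper's opposite face (its -y side, the one to push on), 15 mm above the bench; axes as the jig's. The bench beside it is free.
- weight: bystander: brass weight with a knob, 46 mm diameter, 52 mm high, left of the side stop. Origin: centre of its underside.
- awl: bystander: awl with dark wooden handle lying on the bench in front of the keeper, 130 mm long along its x, 25 mm high. Origin: below its middle, on the bench.
- dye: bystander: amber dye bottle with a black cap, 54 mm diameter, 110 mm high, standing beyond the long stop. Origin: centre of its underside.
- tin: bystander: green round wax tin, 76 mm diameter, 30 mm high, beyond the long stop. Origin: centre of its underside.
- burnisher: bystander: small turned wooden burnisher, 40 mm diameter, 66 mm high, standing left of the slab. Origin: centre of its underside.
- mallet: bystander: mallet with a white head (56 mm diameter, 85 mm long) and dark handle lying on the right of the bench, about 200 mm long along its x, 56 mm high. Origin: under its middle, on the bench.
Mind the look-alikes: they are no part of the job. Leave any green or orange look-alike of the slab alone.

How it is judged:
On the way, in this order (a step that is already met when the one before it is completed fails the run):
1. the slab lies flush against the long stop (its centre within 53.5 mm of the stop's face, that is a gap under 3.5 mm, and within 2 degrees of square) (x of slab in the frame of jig above -0.0535 m and angle between the x axis of slab and the x axis of jig, either way round below 0.035 rad and height (world z) of slab below 0.003 m), for 0.1 s.
2. the slab, still flush, is home against the side stop, the keeper touching it (all of step 1 and y of slab in the frame of jig above -0.069 m and y of keeper_face in the frame of slab above -0.0695 m), for 0.2 s.
At the end, for the whole second after the job is handed in: The slab lies flat on the bench, within 3.5 mm of the long stop, within 4 mm of the side stop and within 0.035 rad of square to them; the keeper's face is within 4.5 mm of the slab; slab and keeper are at rest (all of step 2 and linear speed of slab below 0.01 m/s and velocity of joint keeper between -0.01 and 0.01 m/s); the robot touches nothing.
It fails at once if the slab is lifted or tipped (underside centre over 8 mm up, or tilted over 0.1 rad) (height (world z) of slab above 0.008 m or angle between slab's own z axis and vertical above 0.1 rad).
It fails at once if the slab or the keeper is pinched: the grasp point between the fingers lies within the block ((x of the grasp point in the frame of slab between -0.045 and 0.045 m and y of the grasp point in the frame of slab between -0.06 and 0.06 m and z of the grasp point in the frame of slab between 0 and 0.03 m) or (x of the grasp point in the frame of keeper_mid between -0.032 and 0.032 m and y of the grasp point in the frame of keeper_mid between -0.02 and 0.02 m and z of the grasp point in the frame of keeper_mid between -0.015 and 0.022 m)).
It fails at once if one of the other tools (weight, awl, dye bottle, tin, burnisher, mallet) is disturbed (moved over 20 mm) (distance of any of weight, awl, dye, tin, burnisher, mallet from where it was at the start of the episode above 0.02 m).
It also fails if it takes over 51 s, if anything falls off the work surface, if the arm or the gripper's body presses on something with over 40 N, if the wrist force passes 120 N, or if a joint passes its speed limit or range.

## Robot

A 6-joint arm with a two-finger parallel gripper is mounted at the origin on the work surface. World frame = base frame: x ahead of the robot, y to its left, z up, the work surface at z = 0. Lengths are in m, angles in rad, forces in N, time in s.
With the tool pointing down it reaches from about 0.375 to 0.75 m from the base axis. Payload 9 kg.
Tool frame: the origin (TCP) lies between the finger pads; the fingertips stand 25 mm ahead of it and the grasp point (between the pads) lies 6 mm ahead of it; z points along the fingers, y is the line along which they close (so a half turn about z gives the same grasp; the last joint's range is limited). The gripper opens to 85 mm and grips with 20 to 120 N. Pads are 22 mm wide; open, the fingers measure 114 mm over their backs; the gripper's body (76 mm by 85 mm) begins 54 mm behind the grasp point. The pads swing forward as they close: fully open they stand 13 mm farther back than shut.
Start: joints at [-1.486, 0.104, 0.097, 1.564, 0, 1.353], TCP at [0.179, -0.573, 0.256] pointing down, gripper open.
Joint ranges: [-2.99, 2.99], [-0.84, 1.86], [-1.1, 1.16], [-1.84, 2.11], [-1.51, 1.56], [-3.14, 3.14]. Speed limits (rad/s): [2.22, 2.22, 2.57, 3.14, 3.14, 3.14].

## Interface

Orientations are given as a 3x3 rotation matrix whose columns are the frame's x, y, z axes.
In Python, from cell import * gives the robot as it stands.
- The arm moves only by the tool drive_tool, never from a script. Its argument "increments" is text: rows parted by semicolons, each of 5 numbers parted by spaces: the finger opening in mm, from 0 to 85.4, then the shift along the tool's x, y, z in mm, then the turn about the tool's z in rad. In form: fingers dx dy dz twist; .... A call has 1 to 10 rows; each row shifts and turns the commanded pose from where the row before left it, along the tool's axes as they then stand; what a row does not reach is not made up. A row lasts 1/12 s, in which the tool goes at most 41.7 mm and 7.16 degrees, less where a joint would pass 70% of its speed; a pose out of reach is approached as far as the arm can. A call is refused whole if a number of a shift passes 41.7 or a number of a turn 0.125, either way. A call with a gripper value outside its range is refused whole. The fingers move at their own pace and stop on an object; "newtons" is the grip in N (left out, the last holds). Time passes only in rows, so rows that do not move let the fingers close. It gives the time, the measured TCP pose, the force, the opening and the grip force at its end, in the units of the state.
- observe(): the state, without advancing time (a new reading comes with each control period).
- read_camera(name): name is "side" or "top" or "wrist"; returns a dict with "image" (400x640x3 uint8, red, green, blue), "fov_y" (degrees; the focal length in pixels is half the picture's height over the tangent of half this angle, whatever the lens; pixels are square), "cx", "cy" (the principal point, pixels), "R" (3x3) and "t" (3): a world point X has camera coordinates R X + t. Camera axes: x right, y down, z forward; pixel columns grow to the right and rows downward; lengths in m; the calibration is good to about 2 mm. A picture is of the moment at which its call begins. There is no depth.
- close_job(): hands the job in; it is judged then, once.
The state is a dict: "t": time; "qpos": joint angles; "qvel": joint speeds; "tau": joint torques, N m; "ee_pos": TCP position; "eef_rot": TCP orientation; "ft_force": force on the tool from outside, world axes, zero at the start; "moment": the same for the moment, N m; "grip_width": opening from 0.0 (shut) to 1.0 (fully open); "gripper_force": force on a finger pad.
Only numpy, scipy, OpenCV 4.12 (cv2) and the standard library are available. Lean on these libraries where they do the work, as an engineer would, in place of code of your own. Each camera call takes 0.05 s, during which the arm holds its last target. There are 200 camera calls.

## Working session

There is one attempt and no reset: what is moved stays moved. The work goes in short steps, Python scripts to look and compute and a tool call to move; the robot and the scene stay as the last step left them, time stands still between calls to the robot, and variables do not carry over. Pictures are saved under pics/ and viewed, at most 10 in all, crops included, and the job is handed in when it is done.

Besides the shell and the picture viewer there is one more tool, called after "Call:" by a JSON object that holds its "op" and its "data", one argument or row to a line. drive_tool: Moves the arm, as the interface text tells. Its arguments: {"type":"object","properties":{"increments":{"type":"string"},"newtons":{"type":"number"}},"required":["increments"]}

```bash
mkdir -p pics
cat > h.py <<'E'
from cell import *
import numpy as np, cv2
def cam(n):
    c=read_camera(n); im=np.array(c["image"]); c["f"]=200/np.tan(np.radians(c["fov_y"])/2)
    c["R"]=np.array(c["R"]);c["t"]=np.array(c["t"]); return c,im
def save(im,name): cv2.imwrite("pics/"+name,cv2.cvtColor(im,cv2.COLOR_RGB2BGR))
def px2w(c,u,v,z):
    d=c["R"].T@np.array([(u-c["cx"])/c["f"],(v-c["cy"])/c["f"],1]); o=-c["R"].T@c["t"]
    return o+d*(z-o[2])/d[2]
def w2px(c,X):
    p=c["R"]@np.array(X)+c["t"]; return c["f"]*p[:2]/p[2]+[c["cx"],c["cy"]]
E
python3 - <<'E'
from h import *
import pickle
for n in ("top","side"):
    c,im=cam(n); save(im,n+"0.png"); pickle.dump((c,im),open(n+".pkl","wb")); print(n,c["f"],c["cx"],c["cy"],-c["R"].T@c["t"],c["R"].round(3).tolist())
print(observe())
E
```

```text
top 378.9358811523412 318.7627417409041 196.74625224169833 [ 0.41788837 -0.0453341   1.001418  ] [[-0.01, -1.0, 0.006], [-0.992, 0.009, -0.127], [0.127, -0.007, -0.992]]
side 507.2220748383442 324.8521788937905 192.28897393129543 [0.13845802 1.03660442 0.929241  ] [[-0.932, -0.361, 0.015], [-0.231, 0.563, -0.793], [0.278, -0.743, -0.608]]
{'t': 0.1, 'qpos': array([-1.48569120e+00,  1.04629356e-01,  9.65640644e-02,  1.56389487e+00,
       -2.71954535e-06,  1.35307779e+00]), 'qvel': array([-8.86903547e-04,  4.96246774e-05,  2.50362326e-03, -1.08170279e-03,
       -1.08113175e-04, -6.57306744e-04]), 'tau': array([ 7.61759235e-03, -5.58212757e+01,  5.04715240e+01,  1.29860520e-02,
       -2.16773410e-04, -1.21992537e-05]), 'ee_pos': array([ 0.178905  , -0.57243371,  0.25561543]), 'eef_rot': array([[ 9.54498245e-01,  2.98216516e-01, -1.01638866e-04],
       [ 2.98216430e-01, -9.54497573e-01,  1.15939584e-03],
       [ 2.48736935e-04, -1.13695167e-03, -9.99999323e-01]]), 'ft_force': array([-0.90544626,  0.21728936, -0.17721494]), 'moment': array([-0.01225815, -0.00156516,  0.01567908]), 'gripper_force': 0.0, 'grip_width': 1.0031489365191504}
```

View pics/top0.png

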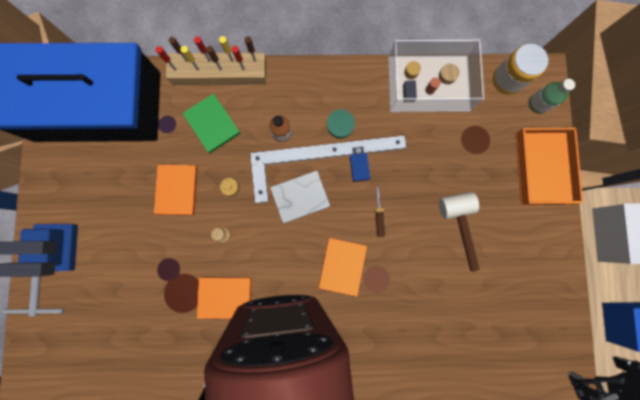

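View pics/side0.png

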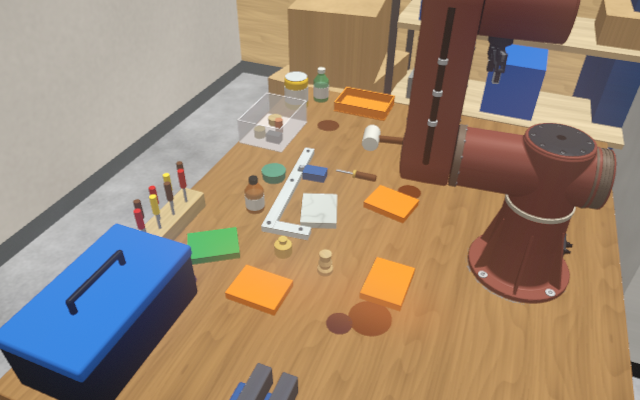

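Choice of slab: white marble plate at top (300,196) / side (319,209). Look-alikes are orange at top (175,190), (223,298), (343,267), green at (211,123), and the white mallet head at (460,205). Close crops next to check and measure.

Run:
```python
from h import *
import pickle
c,im=pickle.load(open("top.pkl","rb")); save(cv2.resize(im[125:245,240:420],None,fx=4.4,fy=4.4,interpolation=cv2.INTER_CUBIC),"topc.png")
c,im=pickle.load(open("side.pkl","rb")); save(cv2.resize(im[140:250,255:395],None,fx=5,fy=5,interpolation=cv2.INTER_CUBIC),"sidec.png")
```

```text
(no output)
```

View pics/topc.png

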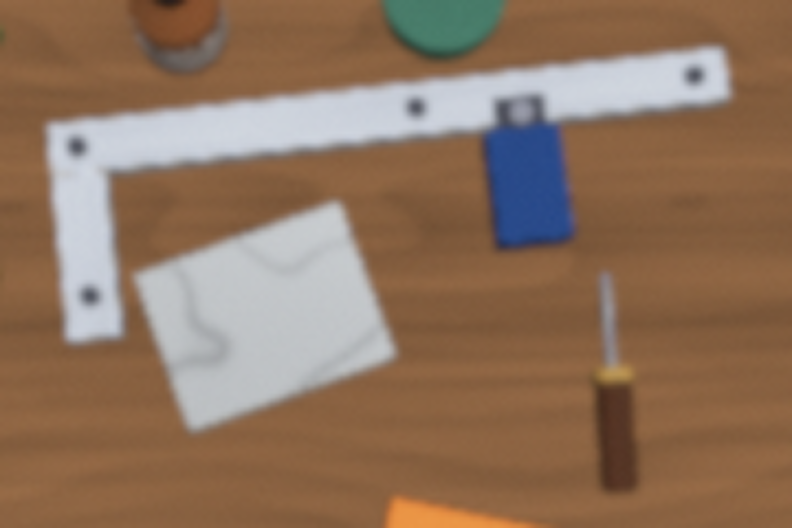

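View pics/sidec.png

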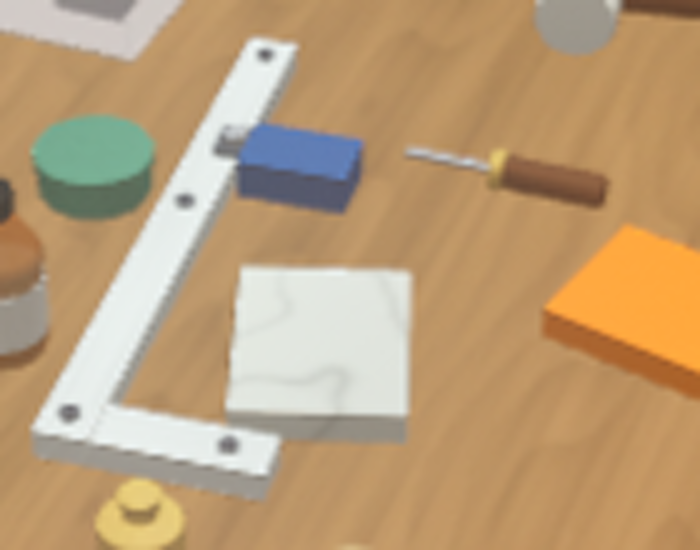

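Slab choice confirmed: white, veined, in front of the L. Slab top corners in the top crop are (135,273), (340,201), (397,355), (191,432). In the side crop they are (228,412), (240,266), (410,271), (407,414). The keeper is blue, with its tab on the stop.

Run:
```python
from h import *
import pickle
ct,_=pickle.load(open("top.pkl","rb")); cs,_=pickle.load(open("side.pkl","rb"))
T=lambda p:(240+(p[0]+.5)/4.4-.5,125+(p[1]+.5)/4.4-.5); S=lambda p:(255+(p[0]+.5)/5-.5,140+(p[1]+.5)/5-.5)
def K(c): return np.array([[c["f"],0,c["cx"]],[0,c["f"],c["cy"]],[0,0,1]])
def tri(a,b):
    P=[K(c)@np.c_[c["R"],c["t"]] for c in (ct,cs)]
    X=cv2.triangulatePoints(*P,np.array(T(a),float).reshape(2,1),np.array(S(b),float).reshape(2,1)).ravel(); return X[:3]/X[3]
pts={"slFL":((135,273),(228,412),.022),"slFR":((340,201),(240,266),.022),"slNR":((397,355),(410,271),.022),"slNL":((191,432),(407,414),.022),
"corner":((107,172),(112,405),.02),"longend":((731,100),(298,46),.02),"sideend":((122,335),(280,436),.02),
"kFL":((485,130),(240,165),.029),"kFR":((558,122),(258,124),.029),"kNR":((573,238),(362,140),.029),"kNL":((497,247),(348,178),.029)}
for n,(a,b,z) in pts.items(): print(n,tri(a,b).round(4),px2w(ct,*T(a),z)[:2].round(4),px2w(cs,*S(b),z)[:2].round(4))
for n,a in (("awltip",(604,272)),("awlend",(620,490)),):print(n,px2w(ct,*T(a),.01))
for n,(u,v),z in (("burn",(220,234),.066),("weight",(229,186),.052),("malletR",(460,205),.05),("orange",(343,267),.02)):print(n,px2w(ct,u,v,z))
```

```text
slFL [0.5698 0.074  0.0182] [0.5714 0.0741] [0.5666 0.078 ]
slFR [ 0.6139 -0.0481  0.0191] [ 0.6138 -0.048 ] [ 0.612  -0.0447]
slNR [ 0.5199 -0.0812  0.0193] [ 0.521  -0.0808] [ 0.518  -0.0781]
slNL [0.4764 0.0408 0.0203] [0.4767 0.0407] [0.4756 0.0426]
corner [0.6316 0.0914 0.017 ] [0.6332 0.0916] [0.6287 0.0945]
longend [ 0.6739 -0.2858  0.0172] [ 0.6743 -0.2849] [ 0.6716 -0.2817]
sideend [0.5345 0.0819 0.0186] [0.5346 0.0818] [0.5337 0.0834]
kFL [ 0.6529 -0.1361  0.0242] [ 0.6548 -0.1349] [ 0.6483 -0.1299]
kFR [ 0.6584 -0.1795  0.0257] [ 0.6593 -0.1787] [ 0.6554 -0.1751]
kNR [ 0.5895 -0.1859  0.0273] [ 0.5889 -0.1857] [ 0.5887 -0.1836]
kNL [ 0.5823 -0.1408  0.0301] [ 0.5839 -0.1406] [ 0.5821 -0.1424]
awltip [ 0.57134976 -0.20658262  0.01      ]
awlend [ 0.44067598 -0.21221538  0.01      ]
burn [0.44807003 0.19136661 0.066     ]
weight [0.56933314 0.17497017 0.052     ]
malletR [ 0.51574453 -0.4091239   0.05      ]
orange [ 0.36264707 -0.1122904   0.02      ]
```

Call:
{"op": "drive_tool", "data": {
  "increments": "60 21.7 -22.4 0 0;60 21.7 -22.4 0 0;60 21.7 -22.4 0 0;60 21.7 -22.4 0 0;60 21.7 -22.4 0 0;60 21.7 -22.4 0 0;60 21.7 -22.4 0 0;60 21.7 -22.4 0 0;60 21.7 -22.4 0 0;60 21.7 -22.4 0 0"
}}

```text
t: 0.93
ee_pos: [0.3196, -0.2927, 0.256]
eef_rot: [[0.955, 0.298, -0.0], [0.298, -0.955, 0.0], [-0.0, -0.0, -1.0]]
ft_force: [0.4, -0.1, 0.4]
grip_width: 0.705
gripper_force: 0.0
```

Call:
{"op": "drive_tool", "data": {
  "increments": "60 21.7 -22.4 0 0;60 21.7 -22.4 0 0;60 21.7 -22.4 0 0;60 21.7 -22.4 0 0;60 21.7 -22.4 0 0;60 21.7 -22.4 0 0;60 21.7 -22.4 0 0;60 21.7 -22.4 0 0;60 21.7 -22.4 0 0;60 21.7 -22.4 0 0"
}}

```text
t: 1.77
ee_pos: [0.4599, -0.014, 0.2561]
eef_rot: [[0.954, 0.298, -0.0], [0.298, -0.954, -0.0], [-0.0, 0.0, -1.0]]
ft_force: [-0.0, -1.4, -0.3]
grip_width: 0.703
gripper_force: 0.0
```

Call:
{"op": "drive_tool", "data": {
  "increments": "60 0 0 20 0.065;60 0 0 20 0.064;60 0 0 20 0.064;60 0 0 20 0;60 0 0 20 0;60 0 0 20 0;60 0 0 10 0;60 0 0 0 0"
}}

```text
t: 2.43
ee_pos: [0.4581, -0.0152, 0.1238]
eef_rot: [[0.994, 0.11, -0.004], [0.11, -0.994, 0.001], [-0.004, -0.002, -1.0]]
ft_force: [0.2, 0.5, -0.6]
grip_width: 0.701
gripper_force: 0.0
```

Run:
```python
from h import *
c,im=cam("wrist"); save(im,"w1.png"); s=observe(); print(s["ee_pos"],s["qpos"].round(3),-c["R"].T@c["t"])
import pickle; pickle.dump((c,im),open("w1.pkl","wb"))
```

```text
[ 0.45884309 -0.01547549  0.12553338] [-0.32  -0.32  -0.537  1.356 -0.     2.712] [ 0.54086624 -0.00588373  0.24111541]
```

View pics/w1.png

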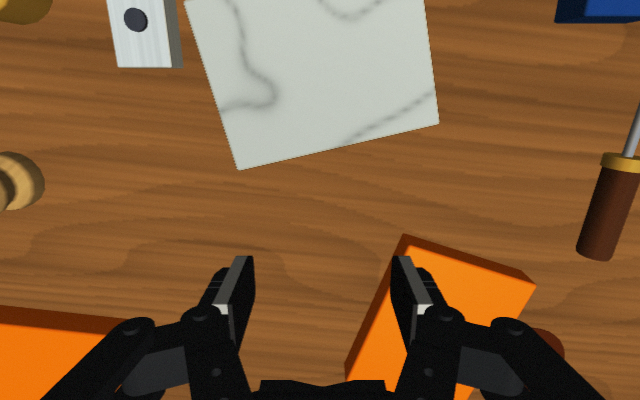

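The wrist view shows the slab's near corners at (239,170) and (439,123). The orange plate's far corner at (402,234) is close to the right finger, so I'll check that clearance.

Run:
```python
from h import *
import pickle
c,im=pickle.load(open("w1.pkl","rb")); 
for n,p,z in (("NL",(239,170),.022),("NR",(439,123),.022),("orange",(402,234),.0),("orangetop",(410,247),.02),("orR",(536,285),.02),("orL",(345,362),0),("sideend",(172,67),.02),("sideendbot",(181,66),.0),("burn",(18,185),.05)): print(n,px2w(c,*p,z).round(4))
# tool-frame
for n,X in (("Ltip",[.4588-.0033,-.0155+.03,.01]),): print(w2px(c,X))
```

```text
NL [0.4784 0.0409 0.022 ]
NR [ 0.5212 -0.0791  0.022 ]
orange [ 0.4362 -0.0765  0.    ]
orangetop [ 0.4358 -0.0779  0.02  ]
orR [ 0.4159 -0.1734  0.02  ]
orL [ 0.313  -0.0498 -0.    ]
sideend [0.5358 0.0824 0.02  ]
sideendbot [0.5366 0.0847 0.    ]
burn [0.4641 0.1584 0.05  ]
[280.0990773  201.67464065]
```

Call:
{"op": "drive_tool", "data": {
  "increments": "60 0 0 20 0;60 0 0 20 0;60 0 0 20 0;60 0 0 20 0;60 0 0 10 0;60 0 0 0 0;60 0 0 0 0"
}}

```text
t: 3.07
ee_pos: [0.46, -0.0159, 0.0373]
eef_rot: [[0.994, 0.11, 0.0], [0.11, -0.994, -0.0], [0.0, 0.0, -1.0]]
ft_force: [0.8, -0.5, -0.1]
grip_width: 0.701
gripper_force: 0.0
```

Call:
{"op": "drive_tool", "data": {
  "increments": "60 0 0 2 0;60 0 0 2 0;60 0 0 0 0"
}}

```text
t: 3.32
ee_pos: [0.4601, -0.0159, 0.033]
eef_rot: [[0.994, 0.11, 0.001], [0.11, -0.994, -0.0], [0.001, 0.001, -1.0]]
ft_force: [0.2, -0.1, 0.1]
grip_width: 0.706
gripper_force: 0.0
```

Call:
{"op": "drive_tool", "data": {
  "increments": "60 0 0 2 0;60 0 0 2 0;60 0 0 0 0"
}}

```text
t: 3.57
ee_pos: [0.4594, -0.0157, 0.028]
eef_rot: [[0.994, 0.11, -0.0], [0.11, -0.994, 0.0], [-0.0, -0.0, -1.0]]
ft_force: [0.7, -0.5, -0.5]
grip_width: 0.701
gripper_force: 0.0
```

Run:
```python
from h import *
print(observe()["ee_pos"],observe()["ft_force"])
c,im=cam("side"); u,v=w2px(c,[.465,-.015,.02]).round().astype(int); print(u,v)
save(cv2.resize(im[v-50:v+50,u-60:u+60],None,fx=5,fy=5,interpolation=cv2.INTER_CUBIC),"s2.png")
```

```text
[ 0.45942109 -0.01567665  0.02797661] [ 0.70487964 -0.49289336 -0.52464935]
347 211
```

View pics/s2.png

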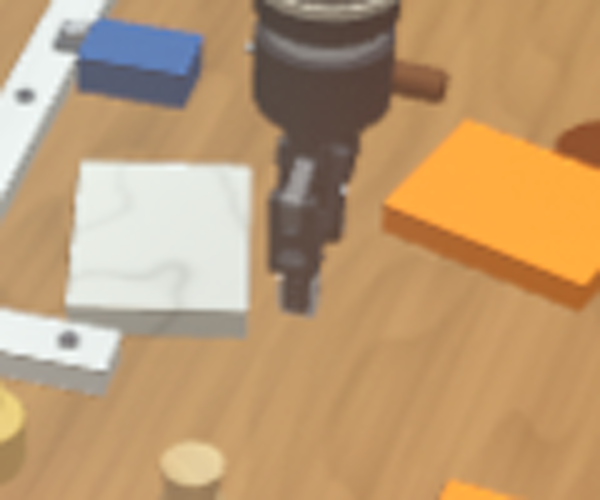

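The gripper is in front of the slab's near edge, clear of the orange plate. The left fingertip is at crop (300,312), or pixel (347,223). I'll work out its height.

Run:
```python
from h import *
import pickle
c,_=pickle.load(open("side.pkl","rb"))
for z in (0,.004,.008,.012,.016,.02): print(z,px2w(c,347,223.4,z)[:2].round(4), w2px(c,[.457,.02,z]).round(1))
```

```text
0 [0.4538 0.0109] [344.9 225.1]
0.004 [0.4525 0.0153] [344.9 224. ]
0.008 [0.4511 0.0197] [345.  222.9]
0.012 [0.4498 0.0242] [345.  221.8]
0.016 [0.4484 0.0286] [345.1 220.7]
0.02 [0.4471 0.033 ] [345.1 219.6]
```

Call:
{"op": "drive_tool", "data": {
  "increments": "60 5 0 0 0;60 5 0 0 0;60 5 0 0 0;60 4 0 0 0;60 4 0 0 0;60 4 0 0 0;60 4 0 0 0;60 4 0 0 0;60 4 0 0 0;60 4 0 0 0"
}}

```text
t: 4.45
ee_pos: [0.501, -0.0101, 0.0277]
eef_rot: [[0.994, 0.111, -0.004], [0.111, -0.994, 0.001], [-0.004, -0.002, -1.0]]
ft_force: [-9.1, 3.3, 5.8]
grip_width: 0.703
gripper_force: 4.4
```

Call:
{"op": "drive_tool", "data": {
  "increments": "60 4 0 0 0;60 4 0 0 0;60 3 0 0 0;60 3 0 0 0;60 2 0 0 0;60 2 0 0 0;60 0 0 0 0"
}}

```text
t: 5.03
ee_pos: [0.5194, -0.0086, 0.0276]
eef_rot: [[0.994, 0.11, -0.003], [0.11, -0.994, 0.0], [-0.003, -0.001, -1.0]]
ft_force: [-5.6, 0.2, 1.4]
grip_width: 0.704
gripper_force: 2.8
```

Run:
```python
from h import *
print(observe()["ee_pos"],observe()["ft_force"])
c,im=cam("top"); save(cv2.resize(im[125:245,240:420],None,fx=4.4,fy=4.4,interpolation=cv2.INTER_CUBIC),"top3.png")
```

```text
[ 0.51935235 -0.00864737  0.02759658] [-5.59982888  0.1999732   1.40642111]
```

View pics/top3.png

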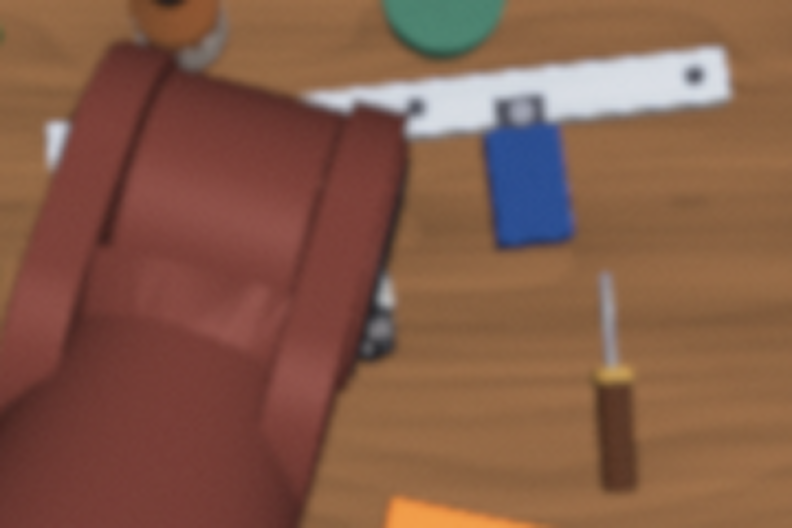

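The arm hides the slab from the top camera. I'll continue by force, then check with the wrist camera.

Call:
{"op": "drive_tool", "data": {
  "increments": "60 2 0 0 0;60 2 0 0 0;60 2 0 0 0;60 2 0 0 0;60 0 0 0 0"
}}

```text
t: 5.5
ee_pos: [0.5274, -0.0079, 0.0276]
eef_rot: [[0.994, 0.11, -0.003], [0.11, -0.994, 0.0], [-0.003, -0.0, -1.0]]
ft_force: [-6.4, -0.9, 3.2]
grip_width: 0.7
gripper_force: 2.7
```

Call:
{"op": "drive_tool", "data": {
  "increments": "60 1 0 0 0;60 1 0 0 0;60 1 0 0 0;60 0 0 0 0"
}}

```text
t: 5.83
ee_pos: [0.5301, -0.0077, 0.0276]
eef_rot: [[0.994, 0.109, -0.004], [0.109, -0.994, -0.0], [-0.003, -0.0, -1.0]]
ft_force: [-7.1, -1.4, 2.4]
grip_width: 0.704
gripper_force: 3.4
```

Run:
```python
from h import *
s=observe();print(s["ee_pos"],s["ft_force"],s["moment"])
c,im=cam("wrist"); save(im,"w4.png")
import pickle; pickle.dump((c,im),open("w4.pkl","wb"))
```

```text
[ 0.53005767 -0.00766575  0.02759374] [-7.06797119 -1.35675733  2.42196216] [-0.05200478  1.38525242 -0.10395725]
```

View pics/w4.png

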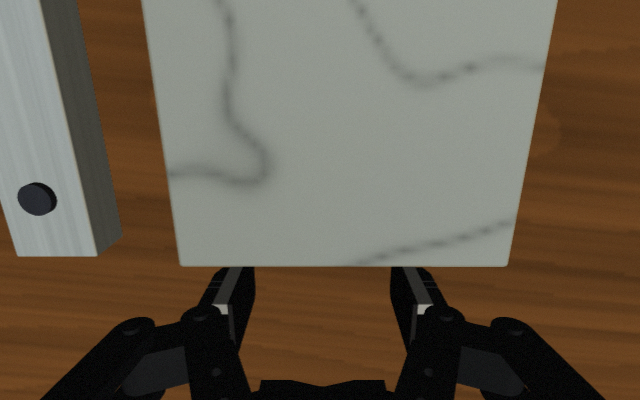

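The slab is square to the tool, with its near edge at row 266 from (181,266) to (508,266). The side stop's end is at (96,255) with its bottom corner near (121,234).

Run:
```python
from h import *
import pickle
c,im=pickle.load(open("w4.pkl","rb"))
a=.11; J=np.array([[np.cos(a),np.sin(a)],[-np.sin(a),np.cos(a)]])
P={}
for n,p,z in (("NL",(181,265.5),.022),("NR",(508,265.5),.022),("sideend",(96,255.5),.02),("sideout",(18,255.5),.02),("FR_edge",(557,0),.022),("sideupper",(40,0),.02)):
    P[n]=px2w(c,*p,z)[:2]; print(n,P[n].round(4),(J@(P[n]-[.632,.0925])).round(4))
d=P["NL"]-P["NR"];print("slab yaw",np.arctan2(-d[0],d[1]))
d=P["sideout"]-P["sideend"];print("end yaw",np.arctan2(-d[0],d[1]))
d=P["sideupper"]-P["sideend"];print("side yaw",np.arctan2(d[1],d[0]))
```

```text
NL [0.5368 0.0492] [-0.0994 -0.0326]
NR [ 0.5507 -0.078 ] [-0.0995 -0.1605]
sideend [0.5364 0.0832] [-0.096   0.0012]
sideout [0.5331 0.1137] [-0.096   0.0319]
FR_edge [ 0.6424 -0.0675] [-0.0072 -0.1601]
sideupper [0.6254 0.092 ] [-0.0066  0.0002]
slab yaw 0.10885382372952858
end yaw 0.1088314821882295
side yaw 0.09898630075327947
```

Yaw matches and about 3.5 mm remain.

Call:
{"op": "drive_tool", "data": {
  "increments": "60 1 0 0 0;60 1 0 0 0;60 1 0 0 0;60 0 0 0 0"
}}

```text
t: 6.22
ee_pos: [0.533, -0.0073, 0.0276]
eef_rot: [[0.994, 0.109, -0.004], [0.109, -0.994, -0.0], [-0.004, -0.0, -1.0]]
ft_force: [-7.1, -0.2, 2.4]
grip_width: 0.702
gripper_force: 3.5
```

Call:
{"op": "drive_tool", "data": {
  "increments": "60 0.7 0 0 0;60 0.7 0 0 0;60 0 0 0 0"
}}

```text
t: 6.47
ee_pos: [0.5337, -0.0072, 0.0275]
eef_rot: [[0.994, 0.109, -0.005], [0.109, -0.994, -0.0], [-0.005, -0.0, -1.0]]
ft_force: [-11.1, -1.0, 6.1]
grip_width: 0.706
gripper_force: 5.7
```

Call:
{"op": "drive_tool", "data": {
  "increments": "60 0.8 0 0 0;60 0.8 0 0 0;60 0 0 0 0"
}}

```text
t: 6.72
ee_pos: [0.5338, -0.0072, 0.0276]
eef_rot: [[0.994, 0.109, -0.008], [0.109, -0.994, -0.001], [-0.008, 0.0, -1.0]]
ft_force: [-21.1, -4.0, 14.3]
grip_width: 0.702
gripper_force: 10.4
```

Run:
```python
from h import *
c,im=cam("wrist"); g=cv2.cvtColor(im,cv2.COLOR_RGB2GRAY).astype(int)
for u in (200,300,320,370,450,490): 
    col=g[225:300,u]; print(u,225+np.argmin(np.diff(cv2.GaussianBlur(col.astype(np.float32).reshape(-1,1),(1,3),0).ravel())))
for u in (30,60,85): 
    col=g[225:300,u]; print(u,225+np.argmin(np.diff(col)))
import pickle; pickle.dump((c,im),open("w5.pkl","wb"))
```

```text
200 266
300 266
320 266
370 266
450 266
490 266
30 264
60 264
85 264
```

Flush against the stop at 21 N. Next I retreat, lift, and go to the keeper's push side with shut fingers.

Call:
{"op": "drive_tool", "data": {
  "increments": "60 -3 0 0 0;60 -6 0 0 0;60 -7 0 0 0;60 0 0 -15 0;60 0 0 -25 0;30 0 0 -25 0;0 0 0 -25 0;0 0 0 -10 0;0 0 0 0 0"
}}

```text
t: 7.52
ee_pos: [0.5228, -0.0093, 0.131]
eef_rot: [[0.994, 0.11, 0.005], [0.11, -0.994, -0.001], [0.005, 0.002, -1.0]]
ft_force: [1.0, 0.1, -0.1]
grip_width: 0.137
gripper_force: 0.0
```

Call:
{"op": "drive_tool", "data": {
  "increments": "0 8.4 22 0 0;0 8.4 22 0 0;0 8.4 22 0 0;0 8.4 22 0 0;0 8.4 22 0 0;0 8.4 22 0 0;0 8.4 22 0 0;0 8.4 22 0 0;0 8.4 22 0 0;0 8.4 22 0 0"
}}

```text
t: 8.35
ee_pos: [0.6285, -0.2191, 0.1258]
eef_rot: [[0.994, 0.109, -0.002], [0.109, -0.994, 0.001], [-0.002, -0.001, -1.0]]
ft_force: [0.1, 0.6, -0.3]
grip_width: -0.001
gripper_force: 0.0
```

Call:
{"op": "drive_tool", "data": {
  "increments": "0 0 0 0 0;0 0 0 0 0"
}}

```text
t: 8.52
ee_pos: [0.6281, -0.219, 0.1257]
eef_rot: [[0.994, 0.108, -0.002], [0.108, -0.994, 0.001], [-0.002, -0.002, -1.0]]
ft_force: [-0.7, 0.7, 0.4]
grip_width: -0.001
gripper_force: 0.0
```

Run:
```python
from h import *
import pickle
s=observe();print(s["ee_pos"],s["ft_force"],s["qpos"].round(2),s["grip_width"])
c,w=cam("wrist"); t,im=cam("top"); im=im[125:245,240:420]
pickle.dump((c,w,t),open("w6.pkl","wb"))
a=cv2.resize(w,None,fx=.8,fy=.8); b=cv2.resize(im,None,fx=2.8,fy=2.8,interpolation=cv2.INTER_CUBIC)
print(a.shape,b.shape)
b=cv2.copyMakeBorder(b,0,0,0,8,cv2.BORDER_CONSTANT)[:280]
save(np.vstack([a,b]),"w6.png")
```

```text
[ 0.62812801 -0.21896424  0.12574178] [-0.70237925  0.71395239  0.40581321] [-0.53  0.32  0.1   1.36  0.    2.5 ] -0.0008889903136095021
(320, 512, 3) (336, 504, 3)
```

View pics/w6.png

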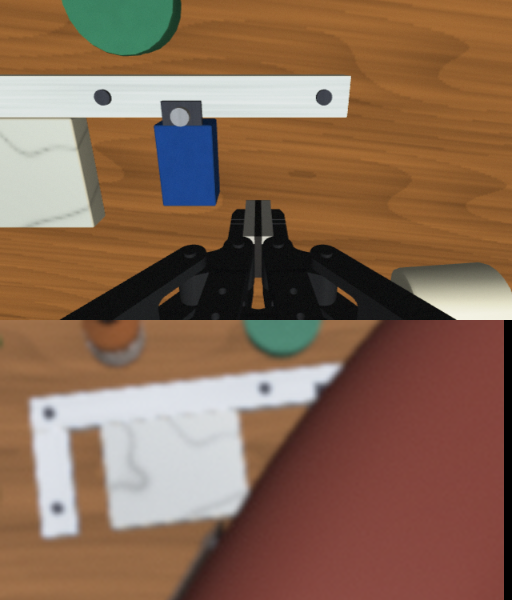

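The slab is flush. The keeper's right top edge is at view (216,125)–(217,205), and the stop's face is at row 117.

Run:
```python
from h import *
import pickle
c,w,t=pickle.load(open("w6.pkl","rb"))
tp=np.array([.6281,-.219]);ax=np.array([.994,.109]);ay=np.array([.109,-.994])
for n,p,z in (("kNR",(217,205),.029),("kNL",(163,206),.029),("kFR",(216,126),.029),("slabNR",(94,227),.022),("slabFR",(73,119),.022),("stop",(200,117.5),.02),("stopR",(347,117.5),.02)):
    X=px2w(c,p[0]/.8,p[1]/.8,z)[:2]; print(n,X.round(4),"tool dx,dy",((X-tp)@ax).round(4),((X-tp)@ay).round(4))
```

```text
kNR [ 0.5924 -0.1875] tool dx,dy -0.0321 -0.0352
kNL [ 0.5865 -0.1422] tool dx,dy -0.033 -0.0809
kFR [ 0.6601 -0.1826] tool dx,dy 0.0358 -0.0327
slabNR [ 0.5545 -0.0784] tool dx,dy -0.0579 -0.1478
slabFR [ 0.6519 -0.0695] tool dx,dy 0.04 -0.146
stop [ 0.6634 -0.1684] tool dx,dy 0.0406 -0.0464
stopR [ 0.6759 -0.2841] tool dx,dy 0.0405 0.0699
```

Call:
{"op": "drive_tool", "data": {
  "increments": "0 0 0 20 0;0 0 0 20 0;0 0 0 20 0;0 0 0 16 0;0 0 0 10 0;0 0 0 5 0;0 0 0 0 0;0 0 0 0 0"
}}

```text
t: 9.28
ee_pos: [0.6291, -0.2183, 0.038]
eef_rot: [[0.994, 0.11, 0.001], [0.11, -0.994, -0.0], [0.001, 0.001, -1.0]]
ft_force: [-0.1, -0.2, -0.2]
grip_width: -0.002
gripper_force: 0.0
```

Call:
{"op": "drive_tool", "data": {
  "increments": "0 0 -4 0 0;0 0 -4 0 0;0 0 -4 0 0;0 0 -4 0 0;0 0 -4 0 0;0 0 -4 0 0;0 0 -4 0 0;0 0 -4 0 0;0 0 -4 0 0;0 0 -4 0 0"
}}

```text
t: 10.12
ee_pos: [0.6246, -0.1785, 0.0375]
eef_rot: [[0.994, 0.109, 0.0], [0.109, -0.994, -0.0], [0.0, 0.001, -1.0]]
ft_force: [-0.5, -1.9, 2.1]
grip_width: -0.002
gripper_force: 1.2
```

Call:
{"op": "drive_tool", "data": {
  "increments": "0 0 -4 0 0;0 0 -4 0 0;0 0 -4 0 0;0 0 -4 0 0;0 0 -4 0 0;0 0 -4 0 0;0 0 -4 0 0;0 0 -4 0 0;0 0 -4 0 0;0 0 0 0 0"
}}

```text
t: 10.95
ee_pos: [0.6203, -0.1418, 0.0371]
eef_rot: [[0.994, 0.11, -0.0], [0.11, -0.994, 0.001], [-0.0, -0.001, -1.0]]
ft_force: [1.0, -0.5, 0.2]
grip_width: -0.004
gripper_force: 0.0
```

Call:
{"op": "drive_tool", "data": {
  "increments": "0 0 -2 0 0;0 0 -2 0 0;0 0 -2 0 0;0 0 -2 0 0;0 0 -2 0 0;0 0 -2 0 0;0 0 -2 0 0;0 0 -2 0 0;0 0 -2 0 0;0 0 -2 0 0"
}}

```text
t: 11.78
ee_pos: [0.6183, -0.1241, 0.0372]
eef_rot: [[0.994, 0.109, -0.0], [0.109, -0.994, -0.002], [-0.0, 0.002, -1.0]]
ft_force: [0.9, -8.9, -2.5]
grip_width: -0.001
gripper_force: 4.3
```

Call:
{"op": "drive_tool", "data": {
  "increments": "0 0 -2 0 0;0 0 -2 0 0;0 0 -2 0 0;0 0 -2 0 0;0 0 -2 0 0;0 0 -2 0 0;0 0 0 0 0"
}}

```text
t: 12.37
ee_pos: [0.6169, -0.1118, 0.0372]
eef_rot: [[0.994, 0.109, -0.0], [0.109, -0.994, -0.002], [-0.0, 0.002, -1.0]]
ft_force: [1.4, -5.8, -3.0]
grip_width: 0.003
gripper_force: 3.2
```

Run:
```python
from h import *
s=observe();print(s["ee_pos"],s["ft_force"])
c,w=cam("wrist"); save(w,"w7.png")
import pickle; pickle.dump((c,w),open("w7.pkl","wb"))
```

```text
[ 0.61690851 -0.11178677  0.03715018] [ 1.37271239 -5.82397761 -2.96300536]
```

View pics/w7.png

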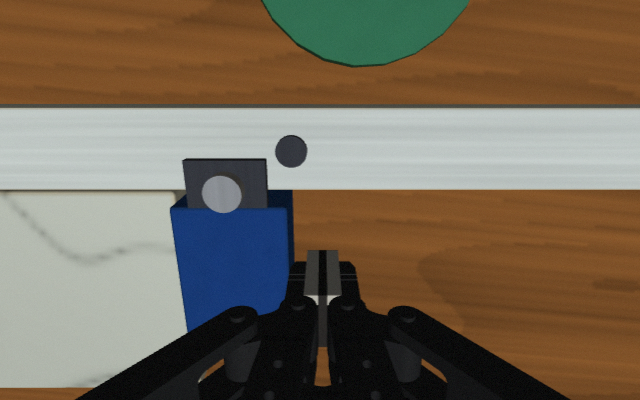

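The keeper is against the slab (boundary at column ~180), and the slab's far edge stays on the stop at row 190. I'll carry on by force from here.

Call:
{"op": "drive_tool", "data": {
  "increments": "0 0 -1.5 0 0;0 0 -1.5 0 0;0 0 -1.5 0 0;0 0 -1.5 0 0;0 0 0 0 0"
}}

```text
t: 12.83
ee_pos: [0.6162, -0.1059, 0.0371]
eef_rot: [[0.994, 0.109, -0.0], [0.109, -0.994, -0.002], [-0.0, 0.002, -1.0]]
ft_force: [0.9, -7.2, -2.3]
grip_width: 0.002
gripper_force: 3.5
```

Call:
{"op": "drive_tool", "data": {
  "increments": "0 0 -1 0 0;0 0 -1 0 0;0 0 -1 0 0;0 0 0 0 0"
}}

```text
t: 13.17
ee_pos: [0.616, -0.1031, 0.0372]
eef_rot: [[0.994, 0.109, -0.0], [0.109, -0.994, -0.002], [-0.0, 0.002, -1.0]]
ft_force: [0.5, -8.1, -2.8]
grip_width: 0.002
gripper_force: 3.7
```

Call:
{"op": "drive_tool", "data": {
  "increments": "0 0 -0.7 0 0;0 0 -0.7 0 0;0 0 0 0 0"
}}

```text
t: 13.42
ee_pos: [0.6158, -0.1018, 0.0372]
eef_rot: [[0.994, 0.109, -0.0], [0.109, -0.994, -0.002], [-0.0, 0.002, -1.0]]
ft_force: [0.5, -7.4, -3.0]
grip_width: 0.003
gripper_force: 3.8
```

Call:
{"op": "drive_tool", "data": {
  "increments": "0 0 -0.8 0 0;0 0 -0.8 0 0;0 0 0 0 0"
}}

```text
t: 13.67
ee_pos: [0.6156, -0.1002, 0.0371]
eef_rot: [[0.994, 0.109, -0.0], [0.109, -0.994, -0.002], [-0.0, 0.002, -1.0]]
ft_force: [0.6, -7.0, -2.8]
grip_width: 0.002
gripper_force: 3.8
```

Call:
{"op": "drive_tool", "data": {
  "increments": "0 0 -0.8 0 0;0 0 -0.8 0 0;0 0 0 0 0"
}}

```text
t: 13.92
ee_pos: [0.6155, -0.0985, 0.0372]
eef_rot: [[0.994, 0.109, -0.0], [0.109, -0.994, -0.002], [-0.0, 0.002, -1.0]]
ft_force: [-0.0, -7.9, -2.2]
grip_width: -0.004
gripper_force: 3.8
```

Call:
{"op": "drive_tool", "data": {
  "increments": "0 0 -0.8 0 0;0 0 -0.8 0 0;0 0 0 0 0"
}}

```text
t: 14.17
ee_pos: [0.6154, -0.0983, 0.0372]
eef_rot: [[0.994, 0.108, 0.0], [0.108, -0.994, -0.005], [-0.0, 0.005, -1.0]]
ft_force: [1.5, -14.3, -5.4]
grip_width: -0.003
gripper_force: 6.9
```

Call:
{"op": "drive_tool", "data": {
  "increments": "0 0 -0.8 0 0;0 0 -0.5 0 0;0 0 0 0 0;0 0 0 0 0;0 0 0 0 0"
}}

```text
t: 14.58
ee_pos: [0.6154, -0.0981, 0.0373]
eef_rot: [[0.994, 0.107, 0.0], [0.107, -0.994, -0.006], [-0.0, 0.006, -1.0]]
ft_force: [0.9, -18.5, -5.9]
grip_width: -0.001
gripper_force: 9.3
```

Call:
{"op": "drive_tool", "data": {
  "increments": "0 0 2 0 0;0 0 4 0 0;0 0 6 0 0;0 0 8 0 0;0 0 0 -15 0;0 0 0 -25 0;0 0 0 -30 0;0 0 0 -30 0;0 0 0 0 0"
}}

```text
t: 15.33
ee_pos: [0.6202, -0.1158, 0.1443]
eef_rot: [[0.994, 0.11, 0.008], [0.11, -0.994, -0.003], [0.008, 0.004, -1.0]]
ft_force: [1.7, 0.2, 1.7]
grip_width: 0.001
gripper_force: 0.0
```

Run:
```python
from h import *
s=observe();print(s["ee_pos"],s["ft_force"])
c,w=cam("wrist"); g=cv2.GaussianBlur(w,(3,3),0).astype(int)
save(w,"w8.png")
# slab/stop: white mask vs keeper (blue) boundary
b=(g[...,2]>g[...,0]+40)
ys,xs=np.nonzero(b); k=xs<450; print("blue",xs.min(),xs.max(),ys.min(),ys.max())
for r in range(165,270,15):
    row=g[r]; bl=np.nonzero(b[r])[0]
    if len(bl): print(r,bl.min(),bl.max(),row[max(0,bl.min()-14):bl.min()+3:2].tolist())
```

```text
[ 0.62020582 -0.11583244  0.14432775] [1.68979807 0.22445035 1.68444887]
blue 209 279 156 250
165 209 276 [[191, 196, 188], [192, 197, 189], [191, 197, 188], [192, 197, 189], [191, 197, 188], [192, 198, 189], [187, 194, 184], [90, 110, 133], [25, 61, 123]]
180 211 276 [[180, 186, 177], [181, 187, 178], [183, 189, 179], [184, 190, 181], [186, 191, 182], [186, 192, 182], [180, 187, 179], [57, 85, 128], [26, 60, 125]]
195 212 277 [[189, 195, 187], [190, 196, 186], [190, 196, 186], [191, 196, 186], [190, 195, 186], [190, 196, 187], [184, 191, 183], [90, 109, 133], [24, 59, 121]]
210 214 278 [[189, 194, 185], [188, 193, 184], [189, 194, 185], [189, 195, 185], [190, 196, 186], [189, 195, 186], [182, 189, 181], [62, 87, 126], [24, 60, 122]]
225 215 278 [[187, 193, 184], [188, 193, 185], [188, 194, 185], [188, 194, 184], [189, 194, 184], [188, 195, 185], [183, 189, 181], [88, 107, 131], [23, 58, 119]]
240 217 278 [[186, 192, 183], [187, 192, 182], [188, 193, 183], [188, 194, 184], [188, 193, 184], [187, 193, 184], [180, 186, 179], [64, 88, 128], [26, 59, 123]]
```

Call:
{"op": "drive_tool", "data": {
  "increments": "0 -15 25 0 0;0 -15 25 0 0;0 -15 25 0 0;0 -15 25 0 0;0 -15 25 0 0;0 -15 25 0 0;0 -15 25 0 0;0 -15 25 0 0;0 -10 15 0 0;0 0 0 0 0"
}}

```text
t: 16.22
ee_pos: [0.5097, -0.3454, 0.136]
eef_rot: [[0.994, 0.106, -0.001], [0.106, -0.994, 0.0], [-0.001, -0.0, -1.0]]
ft_force: [1.1, 0.3, 0.0]
grip_width: 0.001
gripper_force: 0.0
```

Run:
```python
from h import *
import pickle
c,im=cam("top"); save(im,"top9.png"); g=im.astype(int); sat=g[...,0]-g[...,2]
def J(x,y,z):
    a=.109; return w2px(c,[.634+x*np.cos(a)-y*np.sin(a),.0915+x*np.sin(a)+y*np.cos(a),z])
# unwarped patch: jig frame at z=.021, 1mm/px, rows x +10..-115, cols y +40..-190
q=np.float32([J(.01,.04,.021),J(.01,-.19,.021),J(-.115,-.19,.021),J(-.115,.04,.021)])
H=cv2.getPerspectiveTransform(q,np.float32([[0,0],[230,0],[230,125],[0,125]]))
p=cv2.warpPerspective(im,H,(231,126),flags=cv2.INTER_LINEAR); s=p[...,0].astype(int)-p[...,2]
print("across side stop (y +5..-8mm) r-b, by x"); 
for x in (-20,-40,-60,-80,-95): print(x,s[10-x,35:50].tolist())
print("across long stop (x +6..-7)");
for y in (-10,-40,-70,-100,-125): print(y,s[4:19,40-y].tolist())
print("near edge x -92..-110")
for y in (-10,-40,-70,-100,-125,): print(y,s[102:121,40-y].tolist())
```

```text
across side stop (y +5..-8mm) r-b, by x
-20 [-10, -10, -7, -6, -5, -5, -4, -5, -5, -6, -6, -7, -7, -7, -7]
-40 [-12, -12, -11, -11, -11, -10, -8, -7, -7, -6, -6, -7, -7, -7, -7]
-60 [-15, -15, -14, -12, -10, -8, -8, -7, -7, -6, -5, -6, -6, -5, -6]
-80 [-14, -12, -10, -9, -8, -7, -7, -7, -7, -7, -7, -7, -6, -6, -7]
-95 [-13, -12, -11, -10, -8, -6, -4, -4, -5, -5, -5, -5, -5, -5, -5]
across long stop (x +6..-7)
-10 [-12, -12, -12, -11, -11, -11, -10, -9, -8, -8, -8, -8, -8, -7, -7]
-40 [-12, -12, -11, -10, -9, -8, -8, -7, -7, -7, -7, -7, -7, -8, -7]
-70 [-11, -12, -12, -12, -10, -7, -6, -5, -4, -4, -6, -6, -7, -7, -8]
-100 [-11, -11, -11, -11, -11, -10, -9, -9, -8, -7, -8, -7, -7, -7, -7]
-125 [-10, -10, -10, -10, -10, -10, -11, -11, -10, -8, -8, -8, -8, -9, -9]
near edge x -92..-110
-10 [-6, -6, -6, -5, -5, -2, 1, 5, 15, 25, 35, 45, 55, 62, 66, 69, 71, 70, 71]
-40 [-6, -5, -5, -4, -1, 2, 6, 11, 16, 26, 37, 46, 55, 62, 66, 69, 70, 70, 70]
-70 [-7, -7, -6, -5, -3, 0, 4, 10, 17, 26, 36, 47, 56, 61, 66, 68, 70, 71, 71]
-100 [-6, -6, -6, -5, -5, -2, 1, 5, 13, 24, 34, 45, 56, 65, 67, 70, 71, 72, 71]
-125 [0, 2, 4, 5, 7, 8, 13, 16, 22, 32, 42, 50, 58, 66, 67, 68, 69, 69, 70]
```

No brown bench shows in either seam and the near edge is square, so the slab is home. Handing in.

```bash
python3 -c "
from cell import *
print(close_job())"
```

```text
the job is handed in; nothing more can be done
None
```

The job is handed in: final readings show the slab flush on the long stop and home against the side stop, with the keeper touching it and the robot clear. The hand-in call returned no verdict.

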